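# Set out a nesting doll set in order of size beside the vise

### The arm

A 6-joint arm with a two-finger parallel gripper is mounted at the origin on the work surface. World frame = base frame: x ahead of the robot, y to its left, z up, the work surface at z = 0. Lengths are in m, angles in rad, forces in N, time in s.
With the tool pointing down it reaches from about 0.275 to 0.75 m from the base axis. Payload 10.2 kg.
Tool frame: the origin (TCP) lies on the centre line of the jaws, within the pads' length; the fingertips stand 17 mm ahead of it and the grasp point (between the pads) lies 2 mm behind it; z points along the fingers, y is the direction in which the jaws open and shut (so a half turn about z gives the same grasp; the last joint's range is limited). The gripper opens to 88 mm and grips with 3 to 60 N. Pads are 18 mm wide; open, the fingers measure 123 mm over their backs; the gripper's body (75 mm by 187 mm) begins 45 mm behind the grasp point.
Start: joints at [-0.223, 0.313, 1.498, -0, 1.331, -0.223], TCP at [0.525, -0, 0.256] pointing down, gripper open.
Joint ranges: [-2.94, 2.94], [-0.97, 2.17], [0.19, 2.56], [-1.23, 4.37], [0.02, 3.11], [-2.88, 2.88]. Speed limits (rad/s): [2.39, 2.39, 3.01, 3.14, 3.14, 3.14].

### API

Orientations are given as a rotation vector (axis times angle).
In Python, from plant import * gives the robot as it stands.
- The arm moves only by the tool send_rows, never from a script. Its arguments are lists of equal length, an entry for each row: "grip": the opening in per cent of the stroke, from 0 (shut) to 100 (fully open); "linear": the shift along the tool's x, y, z in m, a list of three; "angular": the turn, a rotation vector about the tool's x, y, z in rad, a list of three. In form: {"grip": [grip, ...], "linear": [[tx, ty, tz], ...], "angular": [[wx, wy, wz], ...]}. A call has 1 to 5 rows; each row shifts and turns the pose as measured when the row begins, along the tool's axes as they then stand; what a row does not reach is not made up. A row lasts 1/12 s, in which the tool goes at most 41.7 mm and 7.16 degrees, less where a joint would pass 70% of its speed; a pose out of reach is approached as far as the arm can. A call with a gripper value outside its range is refused whole. The fingers move at their own pace and stop on an object; the grip force is fixed at half the most. Time passes only in rows, so rows that do not move let the fingers close. It gives the time, the measured TCP pose, the force and the opening at its end, in the units of the state.
- read_state(): the state, without advancing time (a new reading comes with each control period).
- get_image(name): name is "scene" or "side" or "wrist"; returns (picture, depth): 420x560x3 uint8, red, green, blue; 420x560 float32, m along the optical axis (not along the pixel's ray), 0 where there is no reading.
- camera_params(name): a dict with "vfov" (degrees; the focal length in pixels is half the picture's height over the tangent of half this angle, whatever the lens; pixels are square), "cx", "cy" (the principal point, pixels), "k1" (the pictures are not rectified: a ray, as slopes to the right and down, at radius r is drawn at 1 + k1 r^2 times it, then the intrinsics apply), "rvec" (rotation vector, rad) and "tvec" (3), from world to camera coordinates, as OpenCV has them; the wrist camera has in their place "hand_eye" (4x4, takes a point from camera to tool coordinates, whose origin is the TCP and whose axes are the flange's). Camera axes: x right, y down, z forward; pixel columns grow to the right and rows downward; lengths in m; the calibration is good to about 2 mm. A picture is of the moment at which its call begins: read the wrist's pose just before it. camera_params takes no time and is no camera call.
- sign_off(): hands the job in, once; it reports no verdict.
The state is a dict: "time_s": time; "joints": joint angles; "qd": joint speeds; "joint_torque": joint torques, N m; "tcp_pos": TCP position; "tool_rot": TCP orientation; "contact_force": force on the tool from outside, world axes, zero at the start; "moment": the same for the moment, N m; "opening": finger opening in m.
Only numpy, scipy, OpenCV 4.12 (cv2) and the standard library are available. Lean on these libraries where they do the work, as an engineer would, in place of code of your own. Each camera call takes 0.05 s, during which the arm holds its last target. There are 200 camera calls.

### The job

Set the turned nesting set out in order of size for a dry fit: put the big top on the doll bottom gripped in the vise, and on the carrying board stand the middle bottom, with its own top on it, in the middle of the half nearer the vise, and the little one-piece doll in the middle of the half farther from the vise. Everything stands upright, both tops are right home on their ledges, and the little doll and the middle doll are centred across the board's width. Leave the bevel square, the sanding block and the two brass rings where they lie.

Things in the scene. Friction and masses are not known exactly. Their poses are not given: they have to be found in the camera images.
- vise_seat (a point): Big birch doll bottom, gripped mouth up in the green jaws of the fixed cast iron vise at the bench's far edge. Point: centre of its flat ledge (63 mm diameter), 108 mm above the bench, z up. A lip rises 10 mm from the ledge, tapering from 53 to 47 mm diameter. Jaws end 14 mm below the ledge, 62 mm wide (y), reach 57 mm from the point in +x and -x (an anvil 77 mm in -x, lower). The vise is left (+y) or right (-y) of the board.
- board: Carrying board, fixed: pale plywood slab 84 mm (its x) by 200 mm (its y), upper face 20 mm above the bench; beyond each end a dark strip 8 mm thick stands 6 mm proud. Origin: middle of its underside, on the bench; z up. The middles of its two halves lie on its long centre line at y = +50 and -50 mm; the half on the vise's side is the nearer one.
- big_top (a point): Big top, birch, loose, mouth down: 70 mm tall, skirt 63 mm diameter. Point: on its axis 35 mm above its lower rim, z to the crown. Skirt open below, 57 mm inside, 16 mm deep; goes over the lip in the vise till its rim rests on the ledge (point 35 mm above the ledge). Shoulder slopes in from 16 to 36 mm above the rim; head straight, 46 mm diameter, from 36 to 56 mm, then a dome. 65 g.
- mid_bottom (a point): Middle doll's bottom, birch, loose, mouth up: 52 mm tall, belly 51 mm diameter (straight from 15 to 30 mm above the foot), foot 36 mm diameter. Point: on its axis 26 mm above the foot, z up. 44 mm above the foot is a flat ledge of 48 mm diameter; from it a lip rises 8 mm, tapering from 39 to 33 mm diameter. 50 g.
- mid_top (a point): Middle doll's top, the smaller top, birch, loose, mouth down: 56 mm tall, skirt 48 mm diameter. Point: on its axis 28 mm above its lower rim, z to the crown. Skirt open below, 42 mm inside, 12 mm deep; goes over the middle bottom's lip onto its ledge (point 46 mm above that bottom's point). Shoulder slopes in from 12 to 28 mm above the rim; head straight, 36 mm diameter, 28 to 46 mm, then a dome. 35 g.
- little_doll (a point): Little doll, solid birch in one piece, loose, upright: 66 mm tall, body 34 mm diameter (straight from 10 to 32 mm above the foot), foot 26 mm, neck 23 mm, head 25 mm diameter. Point: on its axis 33 mm above the foot, z to the crown. 30 g.
- bevel_square: Bystander: steel bevel square lying flat; stock 120 by 22 by 18 mm with a brass wing nut to 29 mm, blade 200 by 24 by 3 mm; about 200 by 130 mm over all. Origin: on the bench between stock and blade.
- sanding_block: Bystander: yellow plastic sanding block, 112 by 64 mm, 36 mm tall. Origin: centre of its underside.
- big_ring: Bystander: larger brass collet ring lying flat beside the vise, 54 mm outside, 40 mm inside, 14 mm tall. Origin: centre of its underside.
- small_ring: Bystander: smaller brass collet ring lying flat beside the vise, 40 mm outside, 28 mm inside, 12 mm tall. Origin: centre of its underside.
Things that resemble listed ones, but are neither listed nor needed, are in the scene too. Leave any orange look-alike of the part that bears little_doll alone. What is shaped like the part that bears big_top but black is not meant.

How it is judged:
At the end, for the whole second after the job is handed in: Big top home on the bottom in the vise, middle top home on the middle bottom (axes within 6 mm, rim within 4 mm of the ledge); middle doll in the middle of the board half nearer the vise, little doll in that of the other (15 mm along and across); all upright, at rest, let go (horizontal distance between big_top and vise_seat below 0.006 m and z of big_top in the frame of vise_seat between 0.031 and 0.039 m and angle between each of big_top, mid_bottom, mid_top, little_doll's own z axis and vertical below 0.1 rad and z of mid_bottom in the frame of board between 0.042 and 0.05 m and horizontal distance between mid_top and mid_bottom below 0.006 m and z of mid_top in the frame of mid_bottom between 0.042 and 0.05 m and z of little_doll in the frame of board between 0.049 and 0.057 m and ((y of vise_seat in the frame of board above 0 m and y of mid_bottom in the frame of board between 0.035 and 0.065 m and x of mid_bottom in the frame of board between -0.015 and 0.015 m and y of little_doll in the frame of board between -0.065 and -0.035 m and x of little_doll in the frame of board between -0.015 and 0.015 m) or (y of vise_seat in the frame of board below 0 m and y of mid_bottom in the frame of board between -0.065 and -0.035 m and x of mid_bottom in the frame of board between -0.015 and 0.015 m and y of little_doll in the frame of board between 0.035 and 0.065 m and x of little_doll in the frame of board between -0.015 and 0.015 m)) and linear speed of each of big_top_part, mid_bottom_part, mid_top_part, little_doll_part below 0.02 m/s); the robot touches nothing.
It fails at once if the bevel square is moved more than 20 mm (distance of bevel_square from where it was at the start of the episode above 0.02 m).
It fails at once if the sanding block is moved more than 20 mm (distance of sanding_block from where it was at the start of the episode above 0.02 m).
It fails at once if the big ring is moved more than 20 mm (distance of big_ring from where it was at the start of the episode above 0.02 m).
It fails at once if the small ring is moved more than 20 mm (distance of small_ring from where it was at the start of the episode above 0.02 m).
It also fails if it takes over 112 s, if anything falls off the work surface, if the arm or the gripper's body presses on something with over 40 N, if the wrist force passes 120 N, or if a joint passes its speed limit or range.

## Working session

There is one attempt and no reset: what is moved stays moved. The work goes in short steps, Python scripts to look and compute and a tool call to move; the robot and the scene stay as the last step left them, time stands still between calls to the robot, and variables do not carry over. Pictures are saved under pics/ and viewed, about 12 in all and at most 16, crops included, and the job is handed in when it is done.

Besides the shell and the picture viewer there is one more tool, called as name(argument=value, ...) on one line, values as JSON. send_rows: Moves the arm, as the interface text tells. Its arguments: {"type":"object","properties":{"grip":{"type":"array"},"linear":{"type":"array"},"angular":{"type":"array"}},"required":["grip","linear","angular"]}

```bash
mkdir -p pics; ls; cat > h.py <<'E'
from plant import *
import numpy as np, cv2
from scipy.spatial.transform import Rotation as R
def intr(p):
    f=210/np.tan(np.radians(p["vfov"])/2); return f
def pose(name,s=None):
    p=camera_params(name)
    if "rvec" in p:
        Rm=R.from_rotvec(np.ravel(p["rvec"])).as_matrix(); return p,Rm.T,-Rm.T@np.ravel(p["tvec"])
    s=s or read_state(); T=np.array(p["hand_eye"]); Rt=R.from_rotvec(s["tool_rot"]).as_matrix()
    return p,Rt@T[:3,:3],Rt@T[:3,3]+np.array(s["tcp_pos"])
def ray(p,u,v):
    f=intr(p); x=(np.asarray(u,float)-p["cx"])/f; y=(np.asarray(v,float)-p["cy"])/f
    rd=np.hypot(x,y); r=rd.copy() if hasattr(rd,'copy') else rd
    for _ in range(20): r=rd/(1+p["k1"]*r*r)
    k=1/(1+p["k1"]*r*r); return np.stack([x*k,y*k,np.ones_like(x)],-1)
def cloud(name,s,d):
    p,Rm,t=pose(name,s); v,u=np.mgrid[:420,:560]
    return (ray(p,u,v)*d[...,None])@Rm.T+t
def snap(name,fn):
    s=read_state(); im,d=get_image(name); cv2.imwrite(f"pics/{fn}.png",im[...,::-1]); c=cloud(name,s,d)
    np.savez(f"pics/{fn}.npz",im=im,d=d,c=c); return im,d,c
E
python3 - <<'E'
from h import *
for n in("scene","side","wrist"):
    im,d,c=snap(n,n+"0"); print(n,camera_params(n))
a=cv2.imread("pics/scene0.png");b=cv2.imread("pics/side0.png")
cv2.imwrite("pics/s0.png",cv2.resize(a,(800,600)));cv2.imwrite("pics/d0.png",cv2.resize(b,(800,600)))
print(read_state())
E
```

```text
pics
scene {'vfov': 55.872779646837195, 'cx': 282.1919103531588, 'cy': 202.7147111558215, 'k1': -0.10674700685703535, 'rvec': array([ 2.22580624,  1.21617347, -0.41885216]), 'tvec': array([-0.25768566, -0.2843289 ,  1.49671324])}
side {'vfov': 52.484882078151415, 'cx': 275.827790935646, 'cy': 209.24184434692515, 'k1': 0.004261676646265924, 'rvec': array([ 5.82138703e-04, -2.77474095e+00,  1.41689085e+00]), 'tvec': array([0.50842751, 0.06269109, 1.09080709])}
wrist {'vfov': 67.5832695617836, 'cx': 282.6362587158109, 'cy': 213.31787986508442, 'k1': -0.05805773570274994, 'hand_eye': array([[ 1.44805929e-03, -9.47799416e-01, -3.18863875e-01,
         8.25940779e-02],
       [ 9.99998919e-01,  1.29076435e-03,  7.04601694e-04,
         2.21692301e-04],
       [-2.56242951e-04, -3.18864550e-01,  9.47800260e-01,
        -1.28310795e-01],
       [ 0.00000000e+00,  0.00000000e+00,  0.00000000e+00,
         1.00000000e+00]])}
{'time_s': 0.15, 'joints': array([-2.23377697e-01,  3.13321617e-01,  1.49820390e+00, -4.60989316e-06,
        1.33100011e+00, -2.23411120e-01]), 'qd': array([ 1.24122483e-03, -2.17452476e-03, -3.35183638e-03, -6.58727969e-04,
        1.07107862e-04,  1.48315661e-05]), 'joint_torque': array([ 1.56247002e-03, -4.02303922e+01, -2.52316958e+01,  6.93405792e-02,
        3.44249513e-02, -9.17278635e-05]), 'tcp_pos': array([5.24849525e-01, 3.26662070e-05, 2.55314541e-01]), 'tool_rot': array([-2.22084651e+00, -2.22092318e+00,  7.86699970e-04]), 'contact_force': array([ 0.50797422, -1.04099733, -0.10932348]), 'moment': array([ 0.01435261,  0.03155724, -0.03433396]), 'opening': 0.08800793720129714}
```

View pics/s0.png

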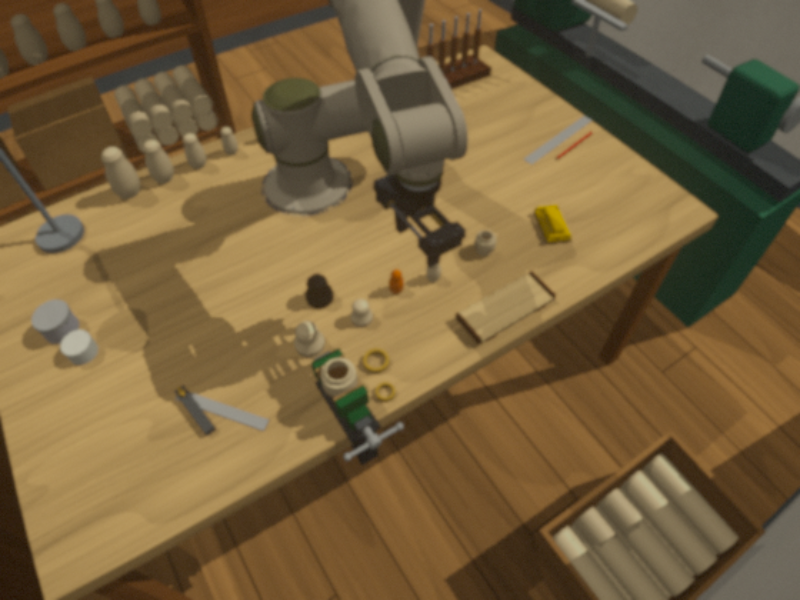

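View pics/d0.png

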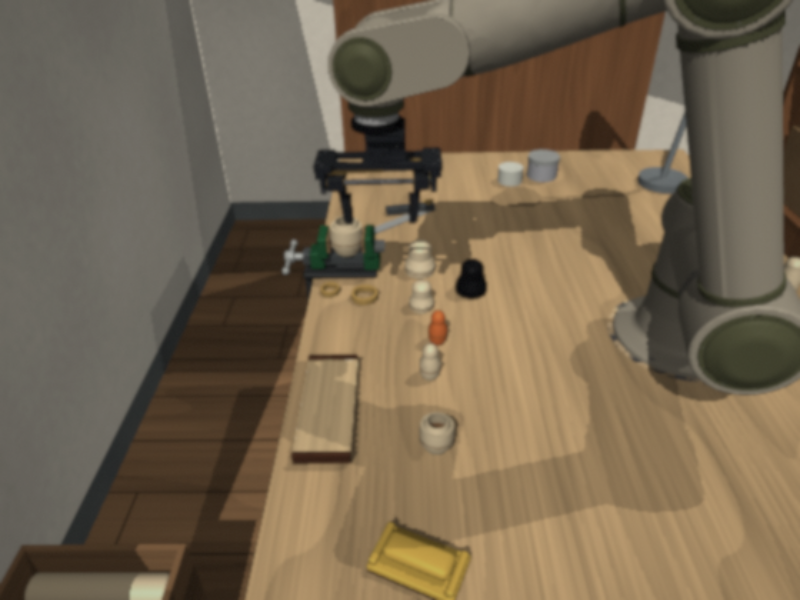

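The scene view (800×600) shows the big top at (309,338), its black look-alike at (319,292), the mid top at (361,312) and the orange look-alike at (397,281). The little doll is at (433,270), the mid bottom at (485,242), the board at (507,307) and the vise seat at (340,375). The side view agrees: big top (419,258), mid top (422,296), little doll (430,360), mid bottom (437,430), and lures at black (471,278) and orange (437,327). I choose the pale parts, by size and colour.

```bash
python3 - <<'E'
from h import *
from scipy import ndimage as nd
for n in("scene","side"):
    z=np.load(f"pics/{n}0.npz"); c=z["c"]; im=z["im"]
    m=(z["d"]>0)&(c[...,2]>0.010)&(c[...,2]<0.135)&(c[...,0]>0.2)&(c[...,0]<0.85)&(abs(c[...,1])<0.6)
    l,k=nd.label(m); print(n)
    for i in range(1,k+1):
        q=c[l==i]
        if len(q)<25: continue
        zt=np.percentile(q[:,2],98); t=q[q[:,2]>zt-0.012]
        r,cc=np.argwhere(l==i).mean(0)
        print(len(q),"uv",int(cc*800/560),int(r*800/560),"lo",q.min(0).round(3),"hi",q.max(0).round(3),"top",t.mean(0).round(3),im[l==i].mean(0).astype(int))
E
```

```text
scene
436 uv 551 222 lo [0.414 0.389 0.01 ] hi [0.538 0.488 0.04 ] top [0.477 0.436 0.033] [143 115   5]
204 uv 484 241 lo [0.42  0.224 0.011] hi [0.47  0.275 0.056] top [0.447 0.246 0.047] [120 103  73]
98 uv 433 271 lo [0.435 0.083 0.01 ] hi [0.466 0.114 0.063] top [0.458 0.098 0.05 ] [119 102  72]
139 uv 396 280 lo [ 0.423 -0.006  0.01 ] hi [0.449 0.025 0.068] top [0.434 0.009 0.061] [135  80  22]
1624 uv 505 306 lo [0.566 0.072 0.01 ] hi [0.656 0.29  0.03 ] top [0.611 0.179 0.02 ] [156 131  85]
353 uv 318 289 lo [ 0.339 -0.177  0.01 ] hi [ 0.39  -0.115  0.074] top [ 0.362 -0.147  0.066] [64 50 31]
214 uv 360 311 lo [ 0.444 -0.119  0.01 ] hi [ 0.481 -0.072  0.059] top [ 0.461 -0.096  0.052] [148 131  96]
395 uv 307 338 lo [ 0.435 -0.253  0.01 ] hi [ 0.489 -0.19   0.072] top [ 0.463 -0.223  0.065] [136 120  88]
1767 uv 347 398 lo [ 0.529 -0.286  0.01 ] hi [ 0.738 -0.163  0.121] top [ 0.613 -0.226  0.111] [87 88 62]
111 uv 375 359 lo [ 0.544 -0.151  0.01 ] hi [ 0.597 -0.098  0.017] top [ 0.571 -0.126  0.013] [153 122  48]
300 uv 193 408 lo [ 0.416 -0.506  0.012] hi [ 0.538 -0.465  0
[... 588 characters left out ...]
94 lo [ 0.435 -0.104  0.01 ] hi [ 0.482 -0.068  0.056] top [ 0.459 -0.086  0.051] [176 160 129]
103 uv 363 292 lo [ 0.545 -0.148  0.01 ] hi [ 0.597 -0.095  0.017] top [ 0.57  -0.12   0.013] [149 120  71]
245 uv 436 327 lo [0.417 0.003 0.01 ] hi [0.449 0.032 0.066] top [0.433 0.017 0.06 ] [159  88  49]
280 uv 428 361 lo [0.433 0.095 0.01 ] hi [0.466 0.12  0.068] top [0.449 0.107 0.06 ] [163 148 119]
2909 uv 326 409 lo [0.567 0.072 0.01 ] hi [0.654 0.294 0.03 ] top [0.61  0.194 0.021] [146 124  92]
590 uv 435 432 lo [0.42  0.228 0.011] hi [0.469 0.279 0.055] top [0.445 0.258 0.047] [146 131 105]
2338 uv 418 562 lo [0.413 0.395 0.01 ] hi [0.537 0.49  0.041] top [0.473 0.446 0.034] [164 135  60]
```

```bash
cat >> h.py <<'E'
from scipy import ndimage as nd
def clusters(fn,zmin=0.010,zmax=0.14,s=1.0):
    z=np.load(f"pics/{fn}.npz"); c=z["c"]; im=z["im"]
    m=(z["d"]>0)&(c[...,2]>zmin)&(c[...,2]<zmax)&(c[...,0]>0.2)&(c[...,0]<0.85)&(abs(c[...,1])<0.6)
    l,k=nd.label(m)
    for i in range(1,k+1):
        q=c[l==i]
        if len(q)<150: continue
        zt=np.percentile(q[:,2],99); r,cc=np.argwhere(l==i).mean(0)
        t=q[q[:,2]>zt-0.006]
        print(len(q),"uv",int(cc),int(r),"lo",q.min(0).round(3),"hi",q.max(0).round(3),"topmid",((t.min(0)+t.max(0))/2).round(4),im[l==i].mean(0).astype(int))
E
python3 -c "
from h import *
clusters('wrist0')
# board yaw from side+scene
for n in('scene0','side0'):
    c=np.load(f'pics/{n}.npz')['c'].reshape(-1,3)
    q=c[(c[:,0]>.55)&(c[:,0]<.68)&(c[:,1]>.06)&(c[:,1]<.3)&(c[:,2]>.014)&(c[:,2]<.03)]
    print(cv2.minAreaRect((q[:,:2]*1000).astype(np.float32)), np.median(q[:,2]))
    q=c[(c[:,0]>.5)&(c[:,0]<.7)&(c[:,1]>-.3)&(c[:,1]<-.15)&(c[:,2]>.113)&(c[:,2]<.13)]
    print(len(q),q.min(0),q.max(0))
"
```

```text
9287 uv 362 57 lo [0.568 0.073 0.01 ] hi [0.653 0.192 0.027] topmid [0.6103 0.1322 0.0236] [160 132  95]
981 uv 211 92 lo [0.435 0.082 0.01 ] hi [0.467 0.116 0.067] topmid [0.4488 0.0992 0.0631] [138 120  94]
865 uv 201 174 lo [ 0.418 -0.006  0.01 ] hi [0.449 0.027 0.067] topmid [0.4321 0.0108 0.0632] [149  82  39]
1223 uv 229 255 lo [ 0.434 -0.113  0.01 ] hi [ 0.481 -0.071  0.057] topmid [ 0.4581 -0.0948  0.0532] [170 150 118]
545 uv 315 271 lo [ 0.543 -0.151  0.01 ] hi [ 0.595 -0.099  0.015] topmid [ 0.5691 -0.1248  0.0127] [163 126  65]
409 uv 146 278 lo [ 0.329 -0.143  0.01 ] hi [ 0.366 -0.115  0.063] topmid [ 0.3461 -0.1337  0.0594] [57 46 35]
623 uv 236 322 lo [ 0.429 -0.216  0.01 ] hi [ 0.489 -0.19   0.039] topmid [ 0.4573 -0.2005  0.0348] [167 146 116]
1377 uv 338 322 lo [ 0.541 -0.218  0.01 ] hi [ 0.666 -0.191  0.038] topmid [ 0.6031 -0.2016  0.034 ] [54 53 46]
3231 uv 347 377 lo [ 0.531 -0.255  0.053] hi [ 0.683 -0.191  0.118] topmid [ 0.6075 -0.2166  0.1149] [104 102  78]
((610.2198486328125, 181.24859619140625), (87.93407440185547, 217.19723510742188), 0.989604115486145) 0.019559094090085105
94 [ 0.58380378 -0.24755982  0.11301098] [ 0.63420397 -0.20000002  0.12108487]
((610.666748046875, 182.9871826171875), (84.30599212646484, 221.02261352539062), 0.6744758486747742) 0.020394660149516908
60 [ 0.58484641 -0.24404193  0.11305386] [ 0.63058928 -0.19604975  0.11998101]
```

View pics/wrist0.png

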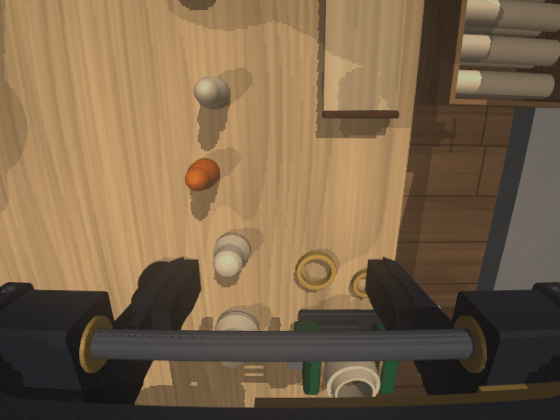

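send_rows(grip=[100, 100, 100, 100, 100], linear=[[-0.04, -0.012, 0], [-0.04, -0.012, 0], [-0.04, -0.012, 0], [-0.04, -0.012, 0], [-0.04, -0.012, 0]], angular=[[0, 0, 0], [0, 0, 0], [0, 0, 0], [0, 0, 0], [0, 0, 0]])

```text
time_s: 0.57
tcp_pos: [0.4651, -0.1976, 0.2541]
tool_rot: [-2.204, -2.234, -0.001]
contact_force: [0.1, 0.1, 0.1]
opening: 0.0881
```

send_rows(grip=[100, 100, 100, 100, 100], linear=[[0, 0, 0], [0, 0, 0], [0, 0, 0], [0, 0, 0], [0, 0, 0]], angular=[[0, 0, -0.12], [0, 0, -0.12], [0, 0, -0.12], [0, 0, -0.12], [0, 0, -0.12]])

```text
time_s: 0.98
tcp_pos: [0.4614, -0.2064, 0.2525]
tool_rot: [-1.43, -2.791, -0.001]
contact_force: [-1.5, -0.7, -0.8]
opening: 0.088
```

send_rows(grip=[100, 100, 100, 100, 100], linear=[[0, 0, 0], [0, 0, 0], [0, 0, 0], [0, 0, 0], [0, 0, 0]], angular=[[0, 0, -0.12], [0, 0, -0.12], [0, 0, -0.12], [0, 0, -0.12], [0, 0, -0.12]])

```text
time_s: 1.4
tcp_pos: [0.4609, -0.2064, 0.2513]
tool_rot: [-0.501, -3.094, -0.005]
contact_force: [0.1, -0.0, 0.5]
opening: 0.088
```

send_rows(grip=[100, 100, 100, 100, 100], linear=[[0, 0, 0], [0, 0, 0], [0, 0, 0], [0, 0, 0], [0, 0, 0]], angular=[[0, 0, -0.12], [0, 0, -0.12], [0, 0, -0.12], [0, 0, 0], [0, 0, 0]])

```text
time_s: 1.82
tcp_pos: [0.4604, -0.2061, 0.2502]
tool_rot: [0.087, -3.132, -0.01]
contact_force: [-0.2, -0.7, -0.0]
opening: 0.088
```

```bash
cat >> h.py <<'E'
def to(tx,ty,tz,yaw=None):
    """tool-frame shift to world target; yaw = world direction of tool x (rad)"""
    s=read_state(); M=R.from_rotvec(s["tool_rot"]).as_matrix()
    y=np.arctan2(M[1,0],M[0,0]); 
    print("t",round(s["time_s"],2),"pos",s["tcp_pos"].round(4),"yawx",round(np.degrees(y),1),"tilt",(M[:2,2]).round(4),"open",round(s["opening"],4),"F",s["contact_force"].round(1))
    print("shift tool mm",(M.T@(np.array([tx,ty,tz])-s["tcp_pos"])*1000).round(1))
    if yaw is not None:
        T=np.c_[[np.cos(yaw),np.sin(yaw),0],[np.sin(yaw),-np.cos(yaw),0],[0,0,-1]]
        print("turn",R.from_matrix(M.T@T).as_rotvec().round(4))
E
python3 -c "
from h import *
snap('wrist','w1'); clusters('w1')
to(0.461,-0.219,0.15,np.pi)"
```

```text
2740 uv 341 94 lo [ 0.327 -0.177  0.01 ] hi [ 0.389 -0.119  0.071] topmid [ 0.3582 -0.1467  0.0674] [58 47 35]
1938 uv 52 181 lo [ 0.417 -0.505  0.01 ] hi [ 0.537 -0.463  0.03 ] topmid [ 0.4321 -0.4915  0.0261] [87 79 68]
2288 uv 268 181 lo [ 0.427 -0.253  0.01 ] hi [ 0.481 -0.191  0.071] topmid [ 0.4578 -0.2215  0.0672] [164 144 114]
1152 uv 470 172 lo [ 0.414 -0.008  0.01 ] hi [0.448 0.024 0.067] topmid [0.4311 0.0099 0.0636] [116  67  35]
1398 uv 375 187 lo [ 0.434 -0.119  0.01 ] hi [ 0.481 -0.075  0.057] topmid [ 0.4576 -0.0954  0.0537] [148 130 102]
1176 uv 535 190 lo [0.43  0.081 0.01 ] hi [0.465 0.11  0.067] topmid [0.4482 0.0956 0.0633] [98 84 66]
4562 uv 260 289 lo [ 0.53  -0.256  0.01 ] hi [ 0.622 -0.191  0.119] topmid [ 0.5882 -0.2235  0.1151] [85 84 66]
557 uv 338 266 lo [ 0.542 -0.152  0.01 ] hi [ 0.594 -0.098  0.016] topmid [ 0.5682 -0.1249  0.0129] [157 122  63]
1128 uv 513 280 lo [0.567 0.071 0.01 ] hi [0.595 0.191 0.027] topmid [0.5791 0.1287 0.0235] [129 106  76]
250 uv 317 310 lo [ 0.619 -0.165  0.01 ] hi [ 0.659 -0.127  0.013] topmid [ 0.6391 -0.1461  0.0115] [139 108  56]
1049 uv 258 370 lo [ 0.631 -0.285  0.031] hi [ 0.737 -0.162  0.117] topmid [ 0.6473 -0.2243  0.1033] [ 95 102  92]
t 1.87 pos [ 0.4604 -0.2061  0.2502] yawx -176.8 tilt [-0.009   0.0062] open 0.0879 F [-0.2 -0.4 -0.3]
shift tool mm [ -0.7 -13.6 100.1]
turn [ 0.0064 -0.0088  0.0552]
```

View pics/w1.png

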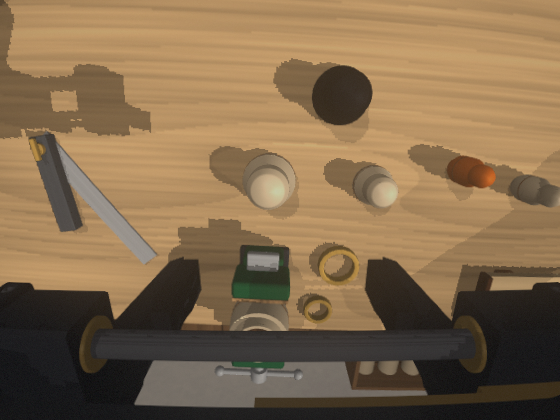

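send_rows(grip=[100, 100, 100, 100, 100], linear=[[0.001, -0.016, 0], [0, 0, 0.035], [0, 0, 0.038], [0, 0, 0.038], [0, 0, 0.035]], angular=[[0.006, -0.009, 0.055], [0, 0, 0], [0, 0, 0], [0, 0, 0], [0, 0, 0]])

```text
time_s: 2.28
tcp_pos: [0.4643, -0.2257, 0.1069]
tool_rot: [0.03, 3.126, -0.017]
contact_force: [0.5, -0.7, -0.7]
opening: 0.0878
```

```bash
python3 -c "
from h import *
to(0.4585,-0.2225,0.055,np.pi)"
```

```text
t 2.28 pos [ 0.4643 -0.2257  0.1069] yawx 178.9 tilt [ 0.0149 -0.0113] open 0.0878 F [ 0.5 -0.7 -0.7]
shift tool mm [ 6.6  3.6 51.7]
turn [-0.0112  0.0151 -0.0194]
```

send_rows(grip=[100, 100, 100], linear=[[0, 0, 0], [0, 0, 0], [0, 0, 0]], angular=[[0, 0, 0], [0, 0, 0], [0, 0, 0]])

```text
time_s: 2.53
tcp_pos: [0.4621, -0.224, 0.1025]
tool_rot: [0.041, 3.135, -0.006]
contact_force: [-0.3, 0.8, -0.4]
opening: 0.088
```

```bash
python3 -c "
from h import *
to(0.4585,-0.2225,0.056,np.pi)"
```

```text
t 2.53 pos [ 0.4621 -0.224   0.1025] yawx 178.5 tilt [ 0.0061 -0.0042] open 0.088 F [-0.3  0.8 -0.4]
shift tool mm [ 3.9  1.6 46.5]
turn [-0.0041  0.0062 -0.0264]
```

send_rows(grip=[100, 100, 100, 100, 100], linear=[[0.004, 0.0015, 0.01], [0, 0, 0.016], [0, 0, 0.014], [0, 0, 0.0], [0, 0, 0]], angular=[[-0.004, 0.006, -0.026], [0, 0, 0], [0, 0, 0], [0, 0, 0], [0, 0, 0]])

```text
time_s: 2.95
tcp_pos: [0.4632, -0.2262, 0.0728]
tool_rot: [0.005, 3.127, -0.018]
contact_force: [0.5, 0.1, 0.5]
opening: 0.0881
```

```bash
python3 -c "
from h import *
to(0.4585,-0.2225,0.056,np.pi)
snap('wrist','w2');clusters('w2')"
```

```text
t 2.95 pos [ 0.4632 -0.2262  0.0728] yawx 179.8 tilt [ 0.0144 -0.0116] open 0.0881 F [0.5 0.1 0.5]
shift tool mm [ 4.9  3.8 16.7]
turn [-0.0116  0.0144 -0.0032]
14891 uv 446 59 lo [ 0.327 -0.178  0.01 ] hi [ 0.389 -0.127  0.071] topmid [ 0.3585 -0.1474  0.0674] [38 32 27]
9151 uv 291 243 lo [ 0.427 -0.253  0.01 ] hi [ 0.476 -0.191  0.071] topmid [ 0.4575 -0.2217  0.0672] [136 118  94]
6073 uv 496 240 lo [ 0.433 -0.12   0.01 ] hi [ 0.48  -0.078  0.057] topmid [ 0.4571 -0.0969  0.0531] [140 123  98]
36833 uv 284 333 lo [ 0.427 -0.311  0.01 ] hi [ 0.596 -0.114  0.14 ] topmid [ 0.4447 -0.2276  0.1368] [51 46 41]
```

View pics/w2.png

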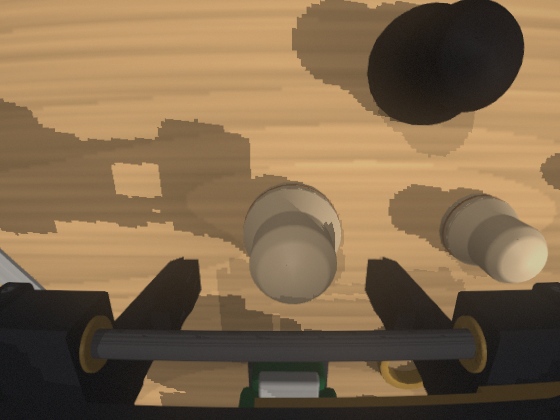

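send_rows(grip=[100, 100, 100, 100, 100], linear=[[0.006, 0.004, 0.005], [0.001, 0.001, 0.006], [0, 0, 0.004], [0, 0, 0.0], [0, 0, 0]], angular=[[-0.012, 0.015, 0], [0, 0, 0], [0, 0, 0], [0, 0, 0], [0, 0, 0]])

```text
time_s: 3.42
tcp_pos: [0.457, -0.2217, 0.0603]
tool_rot: [0.006, 3.139, -0.004]
contact_force: [0.5, -0.7, 0.1]
opening: 0.0884
```

```bash
python3 -c "
from h import *
to(0.458,-0.222,0.056,np.pi)"
```

```text
t 3.42 pos [ 0.457  -0.2217  0.0603] yawx 179.8 tilt [ 0.0027 -0.0024] open 0.0884 F [ 0.5 -0.7  0.1]
shift tool mm [-1.  -0.3  4.3]
turn [-0.0024  0.0027 -0.0036]
```

send_rows(grip=[100, 100, 0, 0, 0], linear=[[0, 0, 0.003], [0, 0, 0.002], [0, 0, 0], [0, 0, 0.0], [0, 0, 0]], angular=[[0, 0, 0], [0, 0, 0], [0, 0, 0], [0, 0, 0], [0, 0, 0]])

```text
time_s: 3.83
tcp_pos: [0.4571, -0.2218, 0.0548]
tool_rot: [0.006, 3.139, -0.004]
contact_force: [0.9, -0.6, -0.8]
opening: 0.0706
```

send_rows(grip=[0, 0, 0, 0, 0], linear=[[0, 0, 0], [0, 0, 0], [0, 0, 0], [0, 0, 0.0], [0, 0, 0]], angular=[[0, 0, 0], [0, 0, 0], [0, 0, 0], [0, 0, 0], [0, 0, 0]])

```text
time_s: 4.25
tcp_pos: [0.4572, -0.2219, 0.055]
tool_rot: [0.006, 3.139, -0.004]
contact_force: [-1.2, -0.2, -0.9]
opening: 0.045
```

```bash
python3 -c "
from h import *
to(0.458,-0.222,0.056,np.pi)"
```

```text
t 4.25 pos [ 0.4572 -0.2219  0.055 ] yawx 179.8 tilt [ 0.003  -0.0025] open 0.045 F [-1.2 -0.2 -0.9]
shift tool mm [-0.8 -0.1 -1. ]
turn [-0.0025  0.003  -0.0037]
```

send_rows(grip=[0, 0, 0, 0, 0], linear=[[0, 0, -0.02], [0, 0, -0.035], [0, 0, -0.035], [0, 0, -0.035], [0, 0, -0.03]], angular=[[0, 0, 0], [0, 0, 0], [0, 0, 0], [0, 0, 0], [0, 0, 0]])

```text
time_s: 4.67
tcp_pos: [0.4541, -0.2196, 0.2094]
tool_rot: [-0.006, -3.132, -0.012]
contact_force: [-0.1, 0.3, -0.4]
opening: 0.0453
```

send_rows(grip=[0, 0, 0, 0, 0], linear=[[-0.02, 0, 0], [-0.035, 0, 0], [-0.035, 0, 0], [-0.03, 0, 0], [-0.025, 0, 0]], angular=[[0, 0, 0], [0, 0, 0], [0, 0, 0], [0, 0, 0], [0, 0, 0]])

```text
time_s: 5.08
tcp_pos: [0.6032, -0.2215, 0.2192]
tool_rot: [0.012, 3.14, -0.003]
contact_force: [0.9, -0.2, -0.2]
opening: 0.0454
```

send_rows(grip=[0, 0], linear=[[0, 0, 0], [0, 0, 0]], angular=[[0, 0, 0], [0, 0, 0]])

```text
time_s: 5.25
tcp_pos: [0.6063, -0.2207, 0.2173]
tool_rot: [0.008, 3.14, -0.001]
contact_force: [-0.9, 0.5, -0.7]
opening: 0.0451
```

```bash
python3 -c "
from h import *
to(0.608,-0.2235,0.19,np.pi)
for n in('scene','side'):
    im,d,c=snap(n,n+'2')
a=cv2.imread('pics/scene2.png')[200:340,170:310];b=cv2.imread('pics/side2.png')[100:240,170:310]
cv2.imwrite('pics/c2.png',cv2.resize(np.hstack([a,b]),(800,400),interpolation=3))
"
```

```text
t 5.25 pos [ 0.6063 -0.2207  0.2173] yawx 179.7 tilt [ 0.0013 -0.0009] open 0.0451 F [-0.9  0.5 -0.7]
shift tool mm [-1.7 -2.8 27.3]
turn [-0.0009  0.0013 -0.0054]
```

View pics/c2.png

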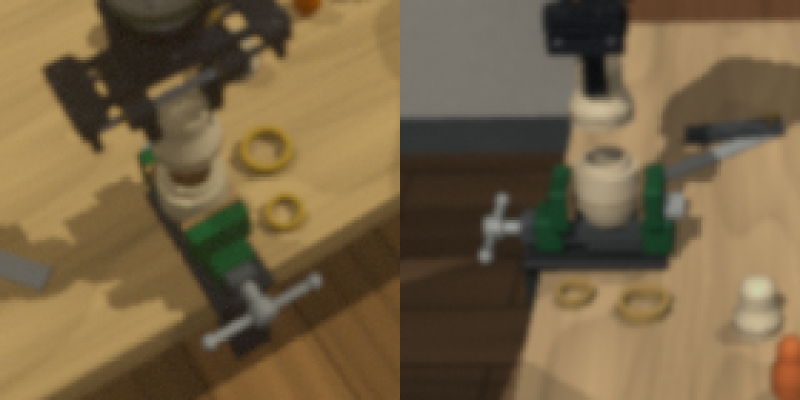

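```bash
cat >> h.py <<'E'
from scipy.optimize import least_squares
def circ(q,r,x0):
    f=least_squares(lambda p:np.hypot(q[:,0]-p[0],q[:,1]-p[1])-r,x0,loss='soft_l1',f_scale=.001)
    return f.x.round(4),len(q),round(np.sqrt(np.mean(f.fun**2))*1000,2)
def band(fn,x,y,z0,z1,rad,r,rmin=0):
    c=np.load(f'pics/{fn}.npz')['c'].reshape(-1,3); d=np.hypot(c[:,0]-x,c[:,1]-y)
    q=c[(d<rad)&(d>rmin)&(c[:,2]>z0)&(c[:,2]<z1)]
    return circ(q,r,[x,y]) if len(q)>10 else len(q)
E
python3 -c "
from h import *
for fn in('scene2','side2'):
    print(fn,'seat',band(fn,.608,-.2235,.096,.1055,.042,.0315),'lip',band(fn,.608,-.2235,.110,.117,.033,.025,.018),'top',band(fn,.607,-.2207,.165,.176,.045,.0315))
for fn in('scene0','side0'): print(band(fn,.608,-.2235,.096,.1055,.042,.0315),'lip',band(fn,.608,-.2235,.110,.117,.033,.025,.018))
"
```

```text
scene2 seat (array([ 0.6075, -0.2237]), 57, np.float64(1.54)) lip (array([ 0.6062, -0.2229]), 66, np.float64(2.3)) top (array([ 0.6067, -0.2203]), 53, np.float64(0.67))
side2 seat (array([ 0.6084, -0.2203]), 102, np.float64(3.29)) lip (array([ 0.6078, -0.2216]), 75, np.float64(2.34)) top (array([ 0.6076, -0.2192]), 86, np.float64(1.61))
(array([ 0.6078, -0.2241]), 88, np.float64(3.4)) lip (array([ 0.607 , -0.2232]), 88, np.float64(2.46))
(array([ 0.6076, -0.2212]), 84, np.float64(3.01)) lip (array([ 0.6078, -0.2222]), 65, np.float64(2.66))
```

send_rows(grip=[0, 0, 0, 0, 0], linear=[[-0.001, -0.002, 0.01], [0, 0, 0.012], [0, 0, 0.01], [0, 0, 0.0], [0, 0, 0]], angular=[[0, 0, 0], [0, 0, 0], [0, 0, 0], [0, 0, 0], [0, 0, 0]])

```text
time_s: 5.77
tcp_pos: [0.6031, -0.2241, 0.1839]
tool_rot: [0.014, 3.141, -0.001]
contact_force: [-0.4, -0.3, -0.1]
opening: 0.0449
```

```bash
python3 -c "
from h import *
to(0.607,-0.2227,0.163,np.pi)
"
```

```text
t 5.77 pos [ 0.6031 -0.2241  0.1839] yawx 179.5 tilt [ 0.0006 -0.0009] open 0.0449 F [-0.4 -0.3 -0.1]
shift tool mm [-3.8  1.5 20.9]
turn [-0.0009  0.0006 -0.0089]
```

send_rows(grip=[0, 0, 0, 0, 0], linear=[[-0.004, 0.0015, 0], [-0.001, 0, 0.006], [-0.001, 0, 0.006], [0, 0, 0.0], [0, 0, 0]], angular=[[0, 0, 0], [0, 0, 0], [0, 0, 0], [0, 0, 0], [0, 0, 0]])

```text
time_s: 6.18
tcp_pos: [0.6097, -0.2229, 0.1718]
tool_rot: [0.015, 3.14, -0.003]
contact_force: [0.3, 0.5, 0.2]
opening: 0.0452
```

```bash
python3 -c "
from h import *
to(0.607,-0.2227,0.163,np.pi)
"
```

```text
t 6.18 pos [ 0.6097 -0.2229  0.1718] yawx 179.5 tilt [ 0.002  -0.0018] open 0.0452 F [0.3 0.5 0.2]
shift tool mm [2.7 0.2 8.8]
turn [-0.0018  0.002  -0.0093]
```

send_rows(grip=[0, 0, 0, 0, 0], linear=[[0.0025, 0, 0.002], [0, 0, 0.003], [0, 0, 0.002], [0, 0, 0.002], [0, 0, 0]], angular=[[0, 0, 0], [0, 0, 0], [0, 0, 0], [0, 0, 0], [0, 0, 0]])

```text
time_s: 6.6
tcp_pos: [0.6073, -0.223, 0.163]
tool_rot: [0.014, 3.138, -0.004]
contact_force: [0.1, 0.7, -1.0]
opening: 0.045
```

send_rows(grip=[0, 0], linear=[[0, 0, 0.001], [0, 0, 0.001]], angular=[[0, 0, 0], [0, 0, 0]])

```text
time_s: 6.77
tcp_pos: [0.6074, -0.2231, 0.1629]
tool_rot: [0.014, 3.137, -0.005]
contact_force: [-3.7, 1.7, 7.9]
opening: 0.0453
```

send_rows(grip=[100, 100, 100, 100, 100], linear=[[0, 0, 0], [0, 0, 0], [0, 0, 0], [0, 0, 0], [0, 0, 0]], angular=[[0, 0, 0], [0, 0, 0], [0, 0, 0], [0, 0, 0], [0, 0, 0]])

```text
time_s: 7.18
tcp_pos: [0.6075, -0.2232, 0.1629]
tool_rot: [0.014, 3.136, -0.006]
contact_force: [-0.7, 0.2, -0.1]
opening: 0.0761
```

send_rows(grip=[100, 100, 100, 100, 100], linear=[[0, 0, -0.01], [0, 0, -0.02], [0, 0, -0.035], [0, 0, -0.03], [0, 0, -0.02]], angular=[[0, 0, 0], [0, 0, 0], [0, 0, 0], [0, 0, 0], [0, 0, 0]])

```text
time_s: 7.6
tcp_pos: [0.6053, -0.2219, 0.2789]
tool_rot: [-0.015, -3.137, -0.003]
contact_force: [0.1, -1.0, -0.4]
opening: 0.0878
```

send_rows(grip=[100, 100, 100, 100, 100], linear=[[0.02, 0.03, 0], [0.02, 0.035, 0], [0.02, 0.035, 0], [0.02, 0.035, 0], [0.02, 0.035, 0]], angular=[[0, 0, 0], [0, 0, 0], [0, 0, 0], [0, 0, 0], [0, 0, 0]])

```text
time_s: 8.02
tcp_pos: [0.507, -0.0523, 0.2864]
tool_rot: [0.028, 3.13, -0.01]
contact_force: [1.5, 1.2, 0.0]
opening: 0.0885
```

send_rows(grip=[100, 100, 100, 100, 100], linear=[[0, 0, 0], [0, 0, 0], [0, 0, 0], [0, 0, 0], [0, 0, 0]], angular=[[0, 0, 0.12], [0, 0, 0.12], [0, 0, 0.12], [0, 0, 0.12], [0, 0, 0.12]])

```text
time_s: 8.43
tcp_pos: [0.503, -0.0445, 0.2924]
tool_rot: [0.971, 2.969, -0.003]
contact_force: [0.2, -0.4, -0.2]
opening: 0.0881
```

send_rows(grip=[100, 100, 100, 100, 100], linear=[[0, 0, 0], [0, 0, 0], [0, 0, 0], [0, 0, 0], [0, 0, 0]], angular=[[0, 0, 0.12], [0, 0, 0.12], [0, 0, 0.12], [0, 0, 0.12], [0, 0, 0.12]])

```text
time_s: 8.85
tcp_pos: [0.5029, -0.0442, 0.2967]
tool_rot: [1.835, 2.523, 0.008]
contact_force: [0.0, 0.7, 1.2]
opening: 0.0882
```

```bash
python3 -c "
from h import *
to(0.445,0.15,0.25,np.pi/2)
for n in('scene','side'):
    im,d,c=snap(n,n+'3'); fn=n+'3'
    print(fn,'seat',band(fn,.608,-.2235,.09,.102,.042,.0315),'top skirt',band(fn,.607,-.2227,.110,.122,.042,.0315), 'head',band(fn,.607,-.2227,.147,.163,.03,.023), 'zmax', np.sort(c[(abs(c[...,0]-.607)<.03)&(abs(c[...,1]+.2227)<.03)][:,2])[-5:])
a=cv2.imread('pics/scene3.png')[200:340,170:310];b=cv2.imread('pics/side3.png')[100:240,170:310]
cv2.imwrite('pics/c3.png',cv2.resize(np.hstack([a,b]),(800,400),interpolation=3))
"
```

```text
t 8.85 pos [ 0.5029 -0.0442  0.2967] yawx 107.9 tilt [ 0.0209 -0.0087] open 0.0882 F [0.  0.7 1.2]
shift tool mm [203.2   4.   43.8]
turn [0.0194 0.0119 0.3132]
scene3 seat (array([ 0.6094, -0.2235]), 99, np.float64(3.39)) top skirt (array([ 0.6078, -0.223 ]), 56, np.float64(0.76)) head (array([ 0.6081, -0.2226]), 65, np.float64(0.66)) zmax [0.17893388 0.17932146 0.17940792 0.17968795 0.18028003]
side3 seat (array([ 0.608 , -0.2214]), 121, np.float64(4.3)) top skirt (array([ 0.6094, -0.2224]), 82, np.float64(1.58)) head (array([ 0.6088, -0.2218]), 80, np.float64(1.55)) zmax [0.17824532 0.17834783 0.17851175 0.17866961 0.17942394]
```

View pics/c3.png

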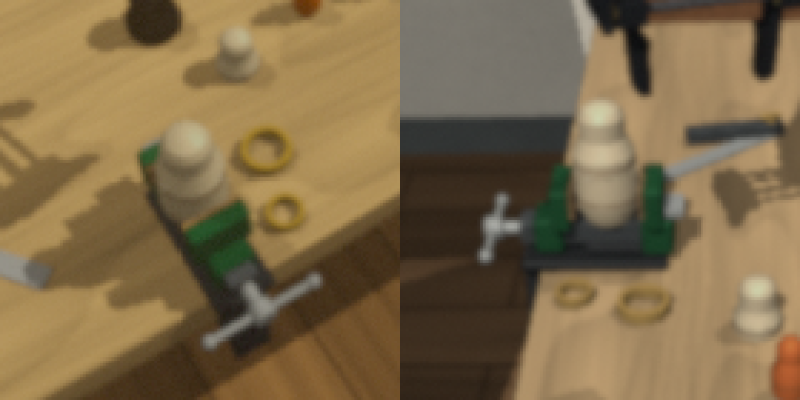

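The big top is home: its crown is at 0.179 (0.178 expected) and its axis matches the seat. Next is the middle bottom.

send_rows(grip=[100, 100, 100, 100, 100], linear=[[0, 0, 0], [0, 0, 0], [0, 0, 0], [0, 0, 0], [0, 0, 0]], angular=[[0.02, 0.012, 0.11], [0, 0, 0.11], [0, 0, 0.08], [0, 0, 0], [0, 0, 0]])

```text
time_s: 9.37
tcp_pos: [0.5028, -0.0442, 0.2988]
tool_rot: [2.189, 2.252, -0.004]
contact_force: [0.7, 1.3, 0.4]
opening: 0.0881
```

send_rows(grip=[100, 100, 100, 100, 100], linear=[[0.03, -0.01, 0], [0.035, -0.01, 0.01], [0.035, -0.01, 0.01], [0.035, -0.01, 0.01], [0.035, -0.01, 0.01]], angular=[[0, 0, 0], [0, 0, 0], [0, 0, 0], [0, 0, 0], [0, 0, 0]])

```text
time_s: 9.78
tcp_pos: [0.4467, 0.124, 0.2588]
tool_rot: [2.167, 2.265, 0.0]
contact_force: [0.7, 0.2, 0.1]
opening: 0.088
```

```bash
python3 -c "
from h import *
to(0.445,0.252,0.15,np.pi/2)
snap('wrist','w4');clusters('w4')
for fn in ['w4','scene0','side0']: print(band(fn,.445,.252,.014,.031,.04,.0255))
"
```

```text
t 9.78 pos [0.4467 0.124  0.2588] yawx 92.5 tilt [ 0.0051 -0.0047] open 0.088 F [0.7 0.2 0.1]
shift tool mm [128.5   3.4 108.2]
turn [0.005  0.0048 0.0441]
13870 uv 423 128 lo [0.567 0.073 0.01 ] hi [0.654 0.29  0.028] topmid [0.6102 0.1814 0.024 ] [144 119  85]
2083 uv 283 63 lo [0.419 0.224 0.02 ] hi [0.469 0.274 0.054] topmid [0.4439 0.2493 0.05  ] [112  95  74]
776 uv 282 201 lo [0.432 0.086 0.01 ] hi [0.466 0.117 0.066] topmid [0.4491 0.0994 0.063 ] [140 121  95]
811 uv 265 268 lo [ 0.415 -0.     0.01 ] hi [0.449 0.028 0.066] topmid [0.4323 0.0101 0.0629] [138  75  36]
488 uv 282 322 lo [ 0.435 -0.1    0.01 ] hi [ 0.482 -0.07   0.04 ] topmid [ 0.4582 -0.0796  0.0368] [132 114  90]
828 uv 210 373 lo [ 0.336 -0.163  0.018] hi [ 0.387 -0.123  0.07 ] topmid [ 0.3588 -0.1447  0.0666] [34 28 24]
1567 uv 376 387 lo [ 0.541 -0.224  0.01 ] hi [ 0.698 -0.19   0.039] topmid [ 0.6097 -0.2019  0.0355] [41 44 37]
(array([0.4501, 0.2309]), 736, np.float64(7.81))
(array([0.4432, 0.2506]), 64, np.float64(3.15))
(array([0.4445, 0.2522]), 186, np.float64(3.23))
```

send_rows(grip=[100, 100, 100, 100, 100], linear=[[0.035, 0, 0.02], [0.035, 0, 0.02], [0.035, 0, 0.02], [0.015, 0, 0.02], [0, 0, 0]], angular=[[0.005, 0.005, 0.044], [0, 0, 0], [0, 0, 0], [0, 0, 0], [0, 0, 0]])

```text
time_s: 10.25
tcp_pos: [0.4399, 0.2517, 0.1781]
tool_rot: [-2.187, -2.253, -0.003]
contact_force: [-0.5, -0.5, -0.5]
opening: 0.0882
```

```bash
python3 -c "
from h import *
to(0.4445,0.2505,0.08,np.pi/2)
snap('wrist','w5');clusters('w5')
"
```

```text
t 10.25 pos [0.4399 0.2517 0.1781] yawx 91.7 tilt [0.0004 0.0024] open 0.0882 F [-0.5 -0.5 -0.5]
shift tool mm [-1.6  4.5 98.1]
turn [ 0.0004 -0.0024  0.0299]
2684 uv 349 15 lo [0.436 0.389 0.01 ] hi [0.528 0.425 0.036] topmid [0.497  0.4148 0.0325] [113  89  29]
10717 uv 450 228 lo [0.566 0.119 0.01 ] hi [0.653 0.29  0.028] topmid [0.6088 0.2045 0.0237] [155 127  91]
2640 uv 286 205 lo [0.419 0.226 0.014] hi [0.469 0.275 0.053] topmid [0.4442 0.2507 0.0497] [124 105  81]
430 uv 285 323 lo [0.432 0.1   0.01 ] hi [0.466 0.118 0.035] topmid [0.449  0.1137 0.0321] [94 80 63]
581 uv 269 386 lo [0.415 0.011 0.01 ] hi [0.448 0.029 0.04 ] topmid [0.4318 0.0215 0.0366] [80 45 22]
```

send_rows(grip=[100, 100, 100, 100, 100], linear=[[-0.0015, 0.0045, 0.02], [0, 0, 0.03], [0, 0, 0.03], [0, 0, 0.02], [0, 0, 0]], angular=[[0, 0, 0.03], [0, 0, 0], [0, 0, 0], [0, 0, 0], [0, 0, 0]])

```text
time_s: 10.72
tcp_pos: [0.4513, 0.246, 0.0848]
tool_rot: [2.206, 2.226, 0.023]
contact_force: [-0.1, -0.1, -0.9]
opening: 0.088
```

```bash
python3 -c "
from h import *
to(0.4445,0.2505,0.023,np.pi/2)
"
```

```text
t 10.72 pos [0.4513 0.246  0.0848] yawx 90.5 tilt [0.0156 0.0053] open 0.088 F [-0.1 -0.1 -0.9]
shift tool mm [ 4.2 -7.7 61.7]
turn [ 0.0156 -0.0052  0.0089]
```

send_rows(grip=[100, 100, 100, 100, 100], linear=[[0.004, -0.007, 0.01], [0, 0, 0.015], [0, 0, 0.015], [0, 0, 0.007], [0, 0, 0]], angular=[[0.015, -0.005, 0.009], [0, 0, 0], [0, 0, 0], [0, 0, 0], [0, 0, 0]])

```text
time_s: 11.13
tcp_pos: [0.4482, 0.2486, 0.0432]
tool_rot: [2.219, 2.218, 0.011]
contact_force: [-1.1, 0.4, 1.2]
opening: 0.0881
```

```bash
python3 -c "
from h import *
to(0.4445,0.2505,0.023,np.pi/2)
"
```

```text
t 11.13 pos [0.4482 0.2486 0.0432] yawx 90.0 tilt [0.0079 0.0017] open 0.0881 F [-1.1  0.4  1.2]
shift tool mm [ 1.8 -3.9 20.1]
turn [ 0.0079 -0.0018 -0.0002]
```

send_rows(grip=[100, 100, 100, 100, 100], linear=[[0.002, -0.004, 0.005], [0, 0, 0.006], [0, 0, 0.005], [0, 0, 0.003], [0, 0, 0]], angular=[[0.008, -0.002, 0], [0, 0, 0], [0, 0, 0], [0, 0, 0], [0, 0, 0]])

```text
time_s: 11.55
tcp_pos: [0.4455, 0.2513, 0.0261]
tool_rot: [2.219, 2.22, 0.005]
contact_force: [0.1, 0.0, 0.1]
opening: 0.0881
```

send_rows(grip=[0, 0, 0, 0, 0], linear=[[0, 0, 0], [0, 0, 0], [0, 0, 0], [0, 0, 0], [0, 0, 0]], angular=[[0, 0, 0], [0, 0, 0], [0, 0, 0], [0, 0, 0], [0, 0, 0]])

```text
time_s: 11.97
tcp_pos: [0.4459, 0.2514, 0.0266]
tool_rot: [2.219, 2.22, 0.007]
contact_force: [0.6, 0.8, -0.6]
opening: 0.0571
```

send_rows(grip=[0, 0, 0], linear=[[0, 0, 0], [0, 0, 0], [0, 0, 0]], angular=[[0, 0, 0], [0, 0, 0], [0, 0, 0]])

```text
time_s: 12.22
tcp_pos: [0.4459, 0.2514, 0.0268]
tool_rot: [2.219, 2.22, 0.007]
contact_force: [0.3, 0.5, 0.0]
opening: 0.05
```

```bash
python3 -c "
from h import *
to(0.6105,0.1315,0.1,np.pi/2)
"
```

```text
t 12.22 pos [0.4459 0.2514 0.0268] yawx 90.0 tilt [0.005  0.0012] open 0.05 F [0.3 0.5 0. ]
shift tool mm [-119.9  164.9  -72.6]
turn [ 0.005  -0.0012  0.0006]
```

send_rows(grip=[0, 0, 0, 0, 0], linear=[[0, 0, -0.02], [0, 0, -0.03], [-0.01, 0.015, -0.02], [-0.025, 0.035, 0], [-0.025, 0.035, 0]], angular=[[0, 0, 0], [0, 0, 0], [0, 0, 0], [0, 0, 0], [0, 0, 0]])

```text
time_s: 12.63
tcp_pos: [0.5271, 0.1935, 0.0992]
tool_rot: [-2.211, -2.231, 0.002]
contact_force: [-0.0, 0.1, -0.3]
opening: 0.0501
```

send_rows(grip=[0, 0, 0, 0, 0], linear=[[-0.025, 0.033, 0], [-0.02, 0.025, 0], [-0.01, 0.015, 0], [0, 0, 0], [0, 0, 0]], angular=[[0, 0, 0], [0, 0, 0], [0, 0, 0], [0, 0, 0], [0, 0, 0]])

```text
time_s: 13.05
tcp_pos: [0.6084, 0.131, 0.0999]
tool_rot: [2.216, 2.223, 0.003]
contact_force: [-1.1, -0.3, -0.0]
opening: 0.0501
```

```bash
python3 -c "
from h import *
to(0.6105,0.1315,0.047,np.pi/2)
"
```

```text
t 13.05 pos [0.6084 0.131  0.0999] yawx 90.2 tilt [ 0.0035 -0.0005] open 0.0501 F [-1.1 -0.3 -0. ]
shift tool mm [ 0.5  1.9 52.9]
turn [0.0035 0.0005 0.0032]
```

send_rows(grip=[0, 0, 0, 0, 0], linear=[[0, 0.002, 0.01], [0, 0.001, 0.012], [0, 0.001, 0.012], [0, 0, 0.006], [0, 0, 0]], angular=[[0.003, 0, 0.003], [0, 0, 0], [0, 0, 0], [0, 0, 0], [0, 0, 0]])

```text
time_s: 13.47
tcp_pos: [0.6092, 0.1342, 0.0546]
tool_rot: [-2.216, -2.224, 0.004]
contact_force: [-0.2, -0.5, 0.2]
opening: 0.0504
```

```bash
python3 -c "
from h import *
to(0.6105,0.1315,0.047,np.pi/2)
"
```

```text
t 13.47 pos [0.6092 0.1342 0.0546] yawx 90.2 tilt [-0.0037 -0.0003] open 0.0504 F [-0.2 -0.5  0.2]
shift tool mm [-2.7  1.3  7.6]
turn [-0.0037  0.0003  0.0035]
```

send_rows(grip=[0, 0, 0, 0, 0], linear=[[-0.0025, 0.001, 0.002], [0, 0, 0.002], [0, 0, 0.002], [0, 0, 0.001], [0, 0, 0]], angular=[[-0.004, 0, 0.003], [0, 0, 0], [0, 0, 0], [0, 0, 0], [0, 0, 0]])

```text
time_s: 13.88
tcp_pos: [0.6097, 0.1324, 0.0469]
tool_rot: [2.219, 2.223, -0.0]
contact_force: [0.0, -0.9, -1.6]
opening: 0.0501
```

send_rows(grip=[0, 0], linear=[[0, 0, 0.001], [0, 0, 0.001]], angular=[[0, 0, 0], [0, 0, 0]])

```text
time_s: 14.05
tcp_pos: [0.61, 0.1324, 0.0467]
tool_rot: [2.219, 2.223, 0.001]
contact_force: [-4.6, -0.9, 8.6]
opening: 0.0501
```

send_rows(grip=[100, 100, 100, 100, 100], linear=[[0, 0, 0], [0, 0, 0], [0, 0, 0], [0, 0, 0], [0, 0, 0]], angular=[[0, 0, 0], [0, 0, 0], [0, 0, 0], [0, 0, 0], [0, 0, 0]])

```text
time_s: 14.47
tcp_pos: [0.6107, 0.1324, 0.0477]
tool_rot: [2.218, 2.221, 0.004]
contact_force: [-0.1, -0.0, 0.8]
opening: 0.081
```

send_rows(grip=[100, 100, 100, 100, 100], linear=[[0, 0, -0.01], [0, 0, -0.02], [0, 0, -0.035], [0, 0, -0.035], [0, 0, -0.02]], angular=[[0, 0, 0], [0, 0, 0], [0, 0, 0], [0, 0, 0], [0, 0, 0]])

```text
time_s: 14.88
tcp_pos: [0.6079, 0.1323, 0.1691]
tool_rot: [-2.216, -2.22, 0.009]
contact_force: [0.5, -0.1, 0.2]
opening: 0.088
```

send_rows(grip=[100, 100, 100, 100, 100], linear=[[-0.005, -0.025, 0], [-0.008, -0.035, 0], [-0.008, -0.04, 0], [-0.008, -0.035, 0], [0, -0.015, 0]], angular=[[0, 0, 0], [0, 0, 0], [0, 0, 0], [0, 0, 0], [0, 0, 0]])

```text
time_s: 15.3
tcp_pos: [0.4565, 0.1021, 0.1776]
tool_rot: [2.214, 2.218, 0.011]
contact_force: [-0.0, -0.7, 0.8]
opening: 0.0882
```

```bash
python3 -c "
from h import *
to(0.449,0.100,0.08,np.pi/2)
snap('wrist','w6');clusters('w6')
for n in('scene','side'):
    im,d,c=snap(n,n+'6'); print(band(n+'6',.610,.132,.035,.05,.04,.0255))
"
```

```text
t 15.3 pos [0.4565 0.1021 0.1776] yawx 90.1 tilt [ 0.01   -0.0004] open 0.0882 F [-0.  -0.7  0.8]
shift tool mm [-2.1 -8.5 97.5]
turn [0.01   0.0004 0.0017]
21797 uv 450 112 lo [0.566 0.073 0.01 ] hi [0.653 0.276 0.073] topmid [0.6091 0.1304 0.0692] [132 109  80]
1307 uv 272 204 lo [0.432 0.088 0.01 ] hi [0.465 0.117 0.066] topmid [0.4484 0.0995 0.063 ] [142 123  97]
1339 uv 255 290 lo [ 0.415 -0.001  0.01 ] hi [0.449 0.027 0.066] topmid [0.4315 0.011  0.0626] [139  74  34]
528 uv 371 375 lo [ 0.543 -0.151  0.01 ] hi [ 0.596 -0.1    0.015] topmid [ 0.5696 -0.1254  0.0124] [138 106  54]
979 uv 281 375 lo [ 0.436 -0.108  0.014] hi [ 0.481 -0.077  0.056] topmid [ 0.4582 -0.0933  0.0528] [103  90  72]
1589 uv 201 389 lo [ 0.329 -0.162  0.01 ] hi [ 0.39  -0.114  0.054] topmid [ 0.358  -0.1271  0.0504] [26 22 19]
(array([0.6098, 0.1302]), 79, np.float64(4.75))
(array([0.6104, 0.1327]), 128, np.float64(1.7))
```

View pics/w6.png

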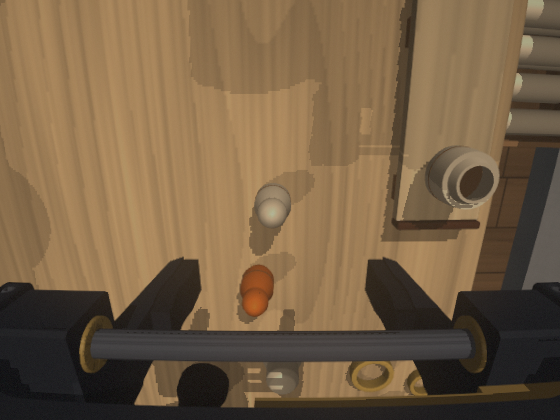

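send_rows(grip=[100, 100, 100, 100, 100], linear=[[-0.0015, -0.008, 0.015], [0, -0.002, 0.03], [0, -0.001, 0.03], [0, 0, 0.015], [0, 0, 0]], angular=[[0.01, 0, 0.002], [0, 0, 0], [0, 0, 0], [0, 0, 0], [0, 0, 0]])

```text
time_s: 15.87
tcp_pos: [0.4568, 0.1011, 0.088]
tool_rot: [2.215, 2.214, 0.015]
contact_force: [0.2, 0.5, 0.4]
opening: 0.0881
```

```bash
python3 -c "
from h import *
to(0.4485,0.1005,0.029,np.pi/2)
"
```

```text
t 15.87 pos [0.4568 0.1011 0.088 ] yawx 90.0 tilt [ 0.0138 -0.0005] open 0.0881 F [0.2 0.5 0.4]
shift tool mm [-0.6 -9.1 58.9]
turn [ 0.0138  0.0005 -0.0005]
```

send_rows(grip=[100, 100, 100, 100, 100], linear=[[0, -0.009, 0.005], [0, -0.002, 0.014], [0, -0.001, 0.014], [0, 0, 0.006], [0, 0, 0]], angular=[[0.014, 0, 0], [0.003, 0, 0], [0, 0, 0], [0, 0, 0], [0, 0, 0]])

```text
time_s: 16.28
tcp_pos: [0.448, 0.1012, 0.0502]
tool_rot: [2.221, 2.221, -0.001]
contact_force: [-0.3, 0.3, 0.4]
opening: 0.088
```

```bash
python3 -c "
from h import *
to(0.4485,0.1005,0.029,np.pi/2)
"
```

```text
t 16.28 pos [0.448  0.1012 0.0502] yawx 90.0 tilt [-0.0005 -0.0006] open 0.088 F [-0.3  0.3  0.4]
shift tool mm [-0.7  0.5 21.2]
turn [-0.0005  0.0006 -0.    ]
```

send_rows(grip=[100, 100, 100, 100, 100], linear=[[0, 0, 0.006], [0, 0, 0.006], [0, 0, 0.005], [0, 0, 0.003], [0, 0, 0]], angular=[[0, 0, 0], [0, 0, 0], [0, 0, 0], [0, 0, 0], [0, 0, 0]])

```text
time_s: 16.7
tcp_pos: [0.45, 0.1012, 0.0309]
tool_rot: [2.219, 2.219, 0.003]
contact_force: [0.3, -0.8, -0.2]
opening: 0.0882
```

send_rows(grip=[0, 0, 0, 0, 0], linear=[[0, 0, 0], [0, 0, 0], [0, 0, 0], [0, 0, 0], [0, 0, 0]], angular=[[0, 0, 0], [0, 0, 0], [0, 0, 0], [0, 0, 0], [0, 0, 0]])

```text
time_s: 17.12
tcp_pos: [0.4504, 0.1012, 0.0314]
tool_rot: [2.219, 2.219, 0.004]
contact_force: [0.1, 0.1, -0.1]
opening: 0.057
```

send_rows(grip=[0, 0, 0, 0, 0], linear=[[0, 0, 0], [0, 0, 0], [0, 0, 0], [0, 0, 0], [0, 0, 0]], angular=[[0, 0, 0], [0, 0, 0], [0, 0, 0], [0, 0, 0], [0, 0, 0]])

```text
time_s: 17.53
tcp_pos: [0.4505, 0.1012, 0.0317]
tool_rot: [2.218, 2.219, 0.005]
contact_force: [0.4, 0.2, 0.2]
opening: 0.0333
```

```bash
python3 -c "
from h import *
to(0.6105,0.2315,0.1,np.pi/2)
"
```

```text
t 17.53 pos [0.4505 0.1012 0.0317] yawx 90.0 tilt [ 0.0051 -0.0008] open 0.0333 F [0.4 0.2 0.2]
shift tool mm [130.2 160.4 -67.6]
turn [0.0051 0.0008 0.0001]
```

send_rows(grip=[0, 0, 0, 0, 0], linear=[[0, 0, -0.02], [0, 0, -0.03], [0.02, 0.01, -0.025], [0.035, 0.02, 0], [0.035, 0.02, 0]], angular=[[0, 0, 0], [0, 0, 0], [0, 0, 0], [0, 0, 0], [0, 0, 0]])

```text
time_s: 17.95
tcp_pos: [0.4989, 0.1898, 0.1097]
tool_rot: [2.229, 2.213, -0.001]
contact_force: [-0.1, -0.2, -0.1]
opening: 0.0331
```

send_rows(grip=[0, 0, 0, 0, 0], linear=[[0.025, 0.035, 0], [0.013, 0.035, 0], [0, 0.03, 0], [0, 0.01, 0], [0, 0, 0]], angular=[[0, 0, 0], [0, 0, 0], [0, 0, 0], [0, 0, 0], [0, 0, 0]])

```text
time_s: 18.37
tcp_pos: [0.6123, 0.2352, 0.1099]
tool_rot: [2.221, 2.22, 0.004]
contact_force: [-1.4, 0.0, -0.6]
opening: 0.0331
```

```bash
python3 -c "
from h import *
to(0.6105,0.2315,0.052,np.pi/2)
"
```

```text
t 18.37 pos [0.6123 0.2352 0.1099] yawx 90.0 tilt [0.0029 0.0008] open 0.0331 F [-1.4  0.  -0.6]
shift tool mm [-3.7 -1.9 57.9]
turn [ 0.0029 -0.0008 -0.0003]
```

send_rows(grip=[0, 0, 0, 0, 0], linear=[[-0.004, -0.001, 0.01], [-0.001, 0, 0.014], [-0.001, 0, 0.014], [0, 0, 0.007], [0, 0, 0]], angular=[[0, 0, 0], [0, 0, 0], [0, 0, 0], [0, 0, 0], [0, 0, 0]])

```text
time_s: 18.78
tcp_pos: [0.6071, 0.2273, 0.0603]
tool_rot: [-2.222, -2.22, 0.002]
contact_force: [-0.6, 0.6, -0.5]
opening: 0.0331
```

```bash
python3 -c "
from h import *
to(0.6105,0.2315,0.052,np.pi/2)
"
```

```text
t 18.78 pos [0.6071 0.2273 0.0603] yawx 90.0 tilt [-0.0014 -0.0002] open 0.0331 F [-0.6  0.6 -0.5]
shift tool mm [4.2 3.4 8.3]
turn [-0.0014  0.0002 -0.0007]
```

send_rows(grip=[0, 0, 0, 0, 0], linear=[[0.004, 0.003, 0.002], [0, 0, 0.002], [0, 0, 0.002], [0, 0, 0.001], [0, 0, 0.001]], angular=[[0, 0, 0], [0, 0, 0], [0, 0, 0], [0, 0, 0], [0, 0, 0]])

```text
time_s: 19.2
tcp_pos: [0.6098, 0.2317, 0.0534]
tool_rot: [-2.222, -2.221, -0.0]
contact_force: [-0.1, 0.2, -0.9]
opening: 0.0331
```

send_rows(grip=[0, 0], linear=[[0, 0, 0.001], [0, 0, 0.001]], angular=[[0, 0, 0], [0, 0, 0]])

```text
time_s: 19.37
tcp_pos: [0.61, 0.2318, 0.0518]
tool_rot: [2.222, 2.221, 0.001]
contact_force: [-0.1, 0.5, 0.1]
opening: 0.033
```

send_rows(grip=[0, 0, 0], linear=[[0, 0, 0.001], [0, 0, 0.001], [0, 0, 0]], angular=[[0, 0, 0], [0, 0, 0], [0, 0, 0]])

```text
time_s: 19.62
tcp_pos: [0.6102, 0.2319, 0.0521]
tool_rot: [2.221, 2.22, 0.002]
contact_force: [0.4, -0.5, -0.8]
opening: 0.0331
```

send_rows(grip=[0, 0], linear=[[0, 0, 0.0015], [0, 0, 0.001]], angular=[[0, 0, 0], [0, 0, 0]])

```text
time_s: 19.78
tcp_pos: [0.6106, 0.232, 0.0517]
tool_rot: [2.22, 2.22, 0.004]
contact_force: [-5.2, -1.8, 9.5]
opening: 0.0336
```

Contact at the expected height, so I release, rise, and go to the mid top at (0.458,-0.095).

send_rows(grip=[80, 80, 80, 80, 80], linear=[[0, 0, 0], [0, 0, 0], [0, 0, 0], [0, 0, 0], [0, 0, 0]], angular=[[0, 0, 0], [0, 0, 0], [0, 0, 0], [0, 0, 0], [0, 0, 0]])

```text
time_s: 20.2
tcp_pos: [0.6108, 0.232, 0.0514]
tool_rot: [2.22, 2.22, 0.005]
contact_force: [0.0, 0.2, 0.6]
opening: 0.0642
```

send_rows(grip=[80, 80, 80, 80, 80], linear=[[0, 0, -0.01], [0, 0, -0.02], [0, 0, -0.035], [0, 0, -0.035], [0, 0, -0.025]], angular=[[0, 0, 0], [0, 0, 0], [0, 0, 0], [0, 0, 0], [0, 0, 0]])

```text
time_s: 20.62
tcp_pos: [0.6077, 0.2313, 0.1762]
tool_rot: [-2.218, -2.217, 0.012]
contact_force: [0.3, 0.8, 0.2]
opening: 0.0705
```

send_rows(grip=[80, 80, 80, 80, 80], linear=[[-0.03, -0.015, 0], [-0.035, -0.015, 0], [-0.035, -0.015, 0], [-0.035, -0.015, 0], [-0.035, -0.015, 0]], angular=[[0, 0, 0], [0, 0, 0], [0, 0, 0], [0, 0, 0], [0, 0, 0]])

```text
time_s: 21.03
tcp_pos: [0.5339, 0.0616, 0.1875]
tool_rot: [2.206, 2.227, 0.013]
contact_force: [1.1, -1.5, 0.0]
opening: 0.0706
```

send_rows(grip=[80, 80, 80, 80, 80], linear=[[-0.035, -0.015, 0], [-0.035, -0.015, 0], [-0.035, -0.015, 0], [-0.03, -0.015, 0], [-0.015, -0.008, 0]], angular=[[0, 0, 0], [0, 0, 0], [0, 0, 0], [0, 0, 0], [0, 0, 0]])

```text
time_s: 21.45
tcp_pos: [0.4621, -0.0977, 0.1908]
tool_rot: [2.204, 2.221, 0.016]
contact_force: [0.3, -0.5, 0.2]
opening: 0.0708
```

```bash
python3 -c "
from h import *
to(0.458,-0.095,0.09,np.pi/2)
snap('wrist','w7');clusters('w7')
for n in('scene','side'):
    im,d,c=snap(n,n+'7'); print('mid',band(n+'7',.610,.132,.035,.05,.04,.0255),'little',band(n+'7',.6105,.232,.03,.052,.03,.017))
a=cv2.imread('pics/scene7.png')[160:260,290:430];b=cv2.imread('pics/side7.png')[230:330,190:330]
cv2.imwrite('pics/c7.png',cv2.resize(np.hstack([a,b]),(800,286),interpolation=3))
"
```

```text
t 21.45 pos [ 0.4621 -0.0977  0.1908] yawx 90.4 tilt [ 0.0163 -0.0015] open 0.0708 F [ 0.3 -0.5  0.2]
shift tool mm [  2.9  -5.7 100.7]
turn [0.0163 0.0015 0.0078]
965 uv 455 4 lo [0.569 0.072 0.01 ] hi [0.653 0.079 0.027] topmid [0.6113 0.0757 0.0242] [42 29 21]
1360 uv 245 77 lo [ 0.415 -0.007  0.01 ] hi [0.449 0.027 0.067] topmid [0.4321 0.0101 0.0635] [133  75  36]
1876 uv 275 193 lo [ 0.434 -0.113  0.01 ] hi [ 0.481 -0.072  0.057] topmid [ 0.4583 -0.0949  0.0534] [167 148 117]
915 uv 381 218 lo [ 0.543 -0.152  0.01 ] hi [ 0.595 -0.099  0.016] topmid [ 0.569  -0.1253  0.0129] [157 121  62]
3175 uv 176 241 lo [ 0.33  -0.169  0.01 ] hi [ 0.389 -0.115  0.07 ] topmid [ 0.3587 -0.146   0.0668] [52 42 33]
419 uv 441 236 lo [ 0.62  -0.165  0.01 ] hi [ 0.66  -0.127  0.013] topmid [ 0.6397 -0.1461  0.0115] [154 119  61]
400 uv 524 278 lo [ 0.721 -0.214  0.029] hi [ 0.737 -0.162  0.042] topmid [ 0.7287 -0.1883  0.0394] [106 103  99]
1623 uv 434 285 lo [ 0.59  -0.214  0.01 ] hi [ 0.699 -0.191  0.081] topmid [ 0.5982 -0.1924  0.0753] [54 51 46]
350 uv 353 317 lo [ 0.53  -0.233  0.017] hi [ 0.548 -0.205  0.066] topmid [ 0.539  -0.2146  0.063 ] [111 107 100]
294 uv 381 367 lo [ 0.55  -0.253  0.078] hi [ 0.573 -0.235  0.095] topmid [ 0.5616 -0.2441  0.0915] [42 68 44]
mid (array([0.6099, 0.1291]), 78, np.float64(4.84)) little (array([0.6093, 0.2301]), 50, np.float64(1.43))
mid (array([0.6104, 0.1328]), 131, np.float64(1.86)) little (array([0.6113, 0.2321]), 119, np.float64(0.95))
```

View pics/c7.png

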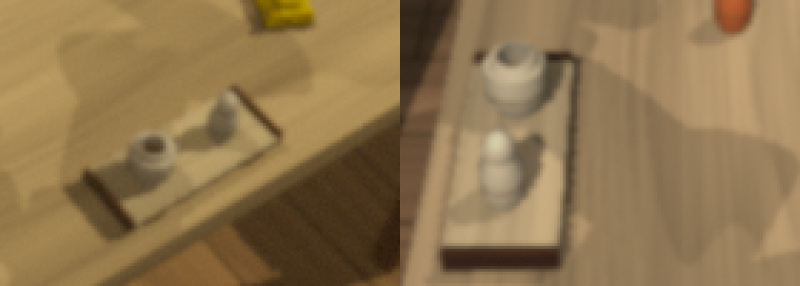

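send_rows(grip=[80, 80, 80, 80, 80], linear=[[0.003, -0.006, 0.015], [0, -0.002, 0.03], [0, -0.001, 0.03], [0, 0, 0.015], [0, 0, 0]], angular=[[0.016, 0.001, 0.008], [0.003, 0, 0], [0, 0, 0], [0, 0, 0], [0, 0, 0]])

```text
time_s: 22.02
tcp_pos: [0.458, -0.0887, 0.1006]
tool_rot: [2.214, 2.222, 0.002]
contact_force: [0.4, 0.3, 0.0]
opening: 0.0706
```

```bash
python3 -c "
from h import *
to(0.458,-0.095,0.047,np.pi/2)
"
```

```text
t 22.02 pos [ 0.458  -0.0887  0.1006] yawx 90.2 tilt [ 0.0044 -0.0022] open 0.0706 F [0.4 0.3 0. ]
shift tool mm [-6.2 -0.2 53.6]
turn [0.0044 0.0022 0.0036]
```

send_rows(grip=[80, 80, 80, 80, 80], linear=[[-0.006, 0, 0.008], [-0.001, -0.001, 0.013], [0, -0.001, 0.013], [0, 0, 0.005], [0, 0, 0]], angular=[[0.004, 0.002, 0.003], [0, 0, 0], [0, 0, 0], [0, 0, 0], [0, 0, 0]])

```text
time_s: 22.43
tcp_pos: [0.4599, -0.0949, 0.063]
tool_rot: [2.212, 2.223, 0.004]
contact_force: [-1.5, 0.4, -0.5]
opening: 0.0707
```

```bash
python3 -c "
from h import *
to(0.458,-0.095,0.047,np.pi/2)
"
```

```text
t 22.43 pos [ 0.4599 -0.0949  0.063 ] yawx 90.3 tilt [ 0.0054 -0.0022] open 0.0707 F [-1.5  0.4 -0.5]
shift tool mm [-0.1 -2.  16. ]
turn [0.0054 0.0022 0.0051]
```

send_rows(grip=[80, 80, 80, 80, 80], linear=[[0, -0.002, 0.005], [0, 0, 0.005], [0, 0, 0.004], [0, 0, 0.001], [0, 0, 0]], angular=[[0.006, 0.002, 0.005], [0, 0, 0], [0, 0, 0], [0, 0, 0], [0, 0, 0]])

```text
time_s: 22.85
tcp_pos: [0.4596, -0.0954, 0.0491]
tool_rot: [2.219, 2.219, 0.001]
contact_force: [0.3, 0.3, -0.3]
opening: 0.0706
```

send_rows(grip=[0, 0, 0, 0, 0], linear=[[0, 0, 0], [0, 0, 0], [0, 0, 0], [0, 0, 0], [0, 0, 0]], angular=[[0, 0, 0], [0, 0, 0], [0, 0, 0], [0, 0, 0], [0, 0, 0]])

```text
time_s: 23.27
tcp_pos: [0.4599, -0.0956, 0.0498]
tool_rot: [2.218, 2.219, 0.002]
contact_force: [-1.1, 0.5, -0.7]
opening: 0.0394
```

send_rows(grip=[0, 0, 0], linear=[[0, 0, 0], [0, 0, 0], [0, 0, 0]], angular=[[0, 0, 0], [0, 0, 0], [0, 0, 0]])

```text
time_s: 23.52
tcp_pos: [0.4599, -0.0956, 0.0499]
tool_rot: [2.218, 2.218, 0.002]
contact_force: [-0.2, 0.4, 0.3]
opening: 0.0349
```

```bash
python3 -c "
from h import *
to(0.6105,0.132,0.16,np.pi/2)
"
```

```text
t 23.52 pos [ 0.4599 -0.0956  0.0499] yawx 90.0 tilt [ 0.0039 -0.0024] open 0.0349 F [-0.2  0.4  0.3]
shift tool mm [ 227.3  151.  -110. ]
turn [0.0039 0.0024 0.0001]
```

send_rows(grip=[0, 0, 0, 0, 0], linear=[[0, 0, -0.02], [0, 0, -0.035], [0, 0, -0.035], [0.02, 0.013, -0.015], [0.03, 0.02, 0]], angular=[[0, 0, 0], [0, 0, 0], [0, 0, 0], [0, 0, 0], [0, 0, 0]])

```text
time_s: 23.93
tcp_pos: [0.4908, -0.0471, 0.1585]
tool_rot: [-2.228, -2.214, 0.001]
contact_force: [1.5, -1.3, -0.2]
opening: 0.0352
```

send_rows(grip=[0, 0, 0, 0, 0], linear=[[0.034, 0.023, 0], [0.034, 0.023, 0], [0.034, 0.023, 0], [0.03, 0.02, 0], [0.02, 0.015, 0]], angular=[[0, 0, 0], [0, 0, 0], [0, 0, 0], [0, 0, 0], [0, 0, 0]])

```text
time_s: 24.35
tcp_pos: [0.5999, 0.1116, 0.1613]
tool_rot: [2.228, 2.209, 0.004]
contact_force: [-0.1, -1.0, -0.2]
opening: 0.035
```

send_rows(grip=[0, 0, 0], linear=[[0.012, 0.008, 0], [0, 0, 0], [0, 0, 0]], angular=[[0, 0, 0], [0, 0, 0], [0, 0, 0]])

```text
time_s: 24.6
tcp_pos: [0.6094, 0.1289, 0.1598]
tool_rot: [2.222, 2.216, 0.003]
contact_force: [-0.3, -0.6, -1.1]
opening: 0.0347
```

```bash
python3 -c "
from h import *
to(0.6105,0.132,0.125,np.pi/2)
"
```

```text
t 24.6 pos [0.6094 0.1289 0.1598] yawx 89.8 tilt [ 0.0038 -0.0007] open 0.0347 F [-0.3 -0.6 -1.1]
shift tool mm [ 3.1  1.  34.8]
turn [ 0.0038  0.0007 -0.0028]
```

send_rows(grip=[0, 0, 0, 0, 0], linear=[[0.0022, 0.001, 0.008], [0, 0, 0.01], [0, 0, 0.006], [0, 0, 0], [0, 0, 0]], angular=[[0.003, 0, 0], [0, 0, 0], [0, 0, 0], [0, 0, 0], [0, 0, 0]])

```text
time_s: 25.02
tcp_pos: [0.6087, 0.1276, 0.1325]
tool_rot: [-2.228, -2.214, 0.004]
contact_force: [-0.2, 1.0, -0.3]
opening: 0.0353
```

```bash
python3 -c "
from h import *
to(0.6103,0.1313,0.114,np.pi/2)
s=read_state()['tcp_pos']; zr=s[2]-.0499
for n in('scene','side'):
    im,d,c=snap(n,n+'8'); print(n,'bot',band(n+'8',.610,.132,.035,.05,.04,.0255),'top',band(n+'8',s[0],s[1],zr+.001,zr+.012,.035,.024))
"
```

```text
t 25.02 pos [0.6087 0.1276 0.1325] yawx 89.6 tilt [-0.0024 -0.0013] open 0.0353 F [-0.2  1.  -0.3]
shift tool mm [ 3.7  1.6 18.5]
turn [-0.0024  0.0013 -0.0065]
scene bot (array([0.6092, 0.1322]), 51, np.float64(1.23)) top (array([0.6077, 0.1294]), 36, np.float64(1.39))
side bot (array([0.6106, 0.1324]), 123, np.float64(1.71)) top (array([0.6093, 0.1291]), 77, np.float64(0.96))
```

send_rows(grip=[0, 0, 0, 0, 0], linear=[[0.003, 0.0014, 0.002], [0.0005, 0, 0.005], [0, 0, 0.003], [0, 0, 0], [0, 0, 0]], angular=[[0, 0, 0], [0, 0, 0], [0, 0, 0], [0, 0, 0], [0, 0, 0]])

```text
time_s: 25.53
tcp_pos: [0.6108, 0.1314, 0.1229]
tool_rot: [2.228, 2.213, -0.001]
contact_force: [1.0, -0.3, 0.5]
opening: 0.0349
```

```bash
python3 -c "
from h import *
to(0.6101,0.1307,0.114,np.pi/2)
"
```

```text
t 25.53 pos [0.6108 0.1314 0.1229] yawx 89.6 tilt [ 0.0001 -0.0012] open 0.0349 F [ 1.  -0.3  0.5]
shift tool mm [-0.7 -0.7  8.9]
turn [ 0.0001  0.0012 -0.0066]
```

send_rows(grip=[0, 0, 0, 0, 0], linear=[[0, -0.0005, 0.002], [0, 0, 0.002], [0, 0, 0.002], [0, 0, 0.002], [0, 0, 0.001]], angular=[[0, 0, 0], [0, 0, 0], [0, 0, 0], [0, 0, 0], [0, 0, 0]])

```text
time_s: 25.95
tcp_pos: [0.6106, 0.1315, 0.1138]
tool_rot: [2.227, 2.213, 0.0]
contact_force: [-2.2, 0.8, 8.5]
opening: 0.0351
```

send_rows(grip=[0, 0], linear=[[0, 0, 0.001], [0, 0, 0.001]], angular=[[0, 0, 0], [0, 0, 0]])

```text
time_s: 26.12
tcp_pos: [0.6108, 0.1316, 0.1138]
tool_rot: [2.227, 2.213, 0.002]
contact_force: [-3.9, -0.3, 8.7]
opening: 0.0348
```

The mid top is seated at the expected height (0.1138). I release, back off and check.

send_rows(grip=[80, 80, 80, 80, 80], linear=[[0, 0, 0], [0, 0, 0], [0, 0, 0], [0, 0, 0], [0, 0, 0]], angular=[[0, 0, 0], [0, 0, 0], [0, 0, 0], [0, 0, 0], [0, 0, 0]])

```text
time_s: 26.53
tcp_pos: [0.611, 0.1316, 0.1141]
tool_rot: [2.226, 2.212, 0.003]
contact_force: [-0.3, 0.5, 0.5]
opening: 0.0662
```

send_rows(grip=[80, 80, 80, 80, 80], linear=[[0, 0, -0.01], [0, 0, -0.02], [0, 0, -0.035], [0, 0, -0.035], [0, 0, -0.02]], angular=[[0, 0, 0], [0, 0, 0], [0, 0, 0], [0, 0, 0], [0, 0, 0]])

```text
time_s: 26.95
tcp_pos: [0.6086, 0.1316, 0.2352]
tool_rot: [-2.225, -2.211, 0.01]
contact_force: [-0.0, 0.4, -0.2]
opening: 0.0707
```

send_rows(grip=[80, 80, 80, 80, 80], linear=[[0, -0.03, 0], [0, -0.035, 0], [0, -0.035, 0], [0, -0.02, 0], [0, 0, 0]], angular=[[0, 0, 0], [0, 0, 0], [0, 0, 0], [0, 0, 0], [0, 0, 0]])

```text
time_s: 27.37
tcp_pos: [0.4864, 0.1321, 0.2448]
tool_rot: [2.225, 2.209, 0.008]
contact_force: [-0.5, -0.1, 0.6]
opening: 0.0704
```

send_rows(grip=[80, 80, 80], linear=[[0, 0, 0], [0, 0, 0], [0, 0, 0]], angular=[[0, 0, 0], [0, 0, 0], [0, 0, 0]])

```text
time_s: 27.62
tcp_pos: [0.4875, 0.1321, 0.2469]
tool_rot: [2.223, 2.207, 0.013]
contact_force: [-0.5, -0.0, -0.4]
opening: 0.0704
```

```bash
python3 -c "
from h import *
to(0.5,0.13,0.2)
for n in('scene','side'):
    im,d,c=snap(n,n+'9'); f=n+'9'
    zm=lambda x,y:np.sort(c[(np.hypot(c[...,0]-x,c[...,1]-y)<.02)][:,2])[-3:].round(4)
    print(n,'bot',band(f,.610,.132,.035,.05,.04,.0255),'midskirt',band(f,.6105,.132,.065,.076,.035,.024),'head',band(f,.6105,.132,.093,.108,.03,.018),zm(.6105,.132))
    print('little',band(f,.6105,.232,.03,.052,.03,.017),zm(.6105,.232),'bighead',band(f,.607,-.2227,.147,.163,.03,.023),zm(.608,-.2227))
a=cv2.imread('pics/scene9.png')[150:300,200:420];b=cv2.imread('pics/side9.png')[120:340,180:330]
cv2.imwrite('pics/c9.png',np.hstack([cv2.resize(a,(480,327),interpolation=3),cv2.resize(b,(223,327),interpolation=3)]))
for f in('scene0','scene9'): print(f);clusters(f,0.010,0.06)
"
```

```text
t 27.62 pos [0.4875 0.1321 0.2469] yawx 89.6 tilt [ 0.0121 -0.0007] open 0.0704 F [-0.5 -0.  -0.4]
shift tool mm [-2.  12.  47.1]
scene bot (array([0.6095, 0.1321]), 44, np.float64(1.13)) midskirt (array([0.6095, 0.1329]), 36, np.float64(1.33)) head (array([0.6101, 0.1333]), 35, np.float64(1.36)) [0.1205 0.1206 0.1208]
little (array([0.6097, 0.2305]), 52, np.float64(1.24)) [0.0863 0.0869 0.0876] bighead (array([ 0.608, -0.223]), 62, np.float64(0.69)) [0.1802 0.1803 0.1807]
side bot (array([0.6109, 0.1324]), 108, np.float64(1.04)) midskirt (array([0.6116, 0.1334]), 79, np.float64(1.18)) head (array([0.6116, 0.1337]), 90, np.float64(1.03)) [0.121  0.1212 0.1217]
little (array([0.6112, 0.232 ]), 116, np.float64(0.81)) [0.0868 0.0868 0.0877] bighead 2 [0.0457 0.1705 0.1742]
scene0
436 uv 386 155 lo [0.414 0.389 0.01 ] hi [0.538 0.488 0.04 ] topmid [0.4776 0.4401 0.0357] [143 115   5]
204 uv 339 168 lo [0.42  0.224 0.011] hi [0.47  0.275 0.056] topmid [0.4456 0.2495 0.0521] [120 103  73]
1624 uv 353 214 lo [0.566 0.072 0.01 ] hi [0.656 0.29  0.03 ] topmid [0.6108 0.1815 0.0258] [156 131  
[... 415 characters left out ...]
d [ 0.4322 -0.492   0.0276] [88 80 65]
621 uv 254 299 lo [ 0.641 -0.286  0.01 ] hi [ 0.738 -0.163  0.06 ] topmid [ 0.678  -0.2264  0.0559] [77 81 66]
scene9
443 uv 386 155 lo [0.413 0.389 0.01 ] hi [0.537 0.487 0.038] topmid [0.4779 0.4404 0.0345] [140 112   5]
1372 uv 354 215 lo [0.564 0.073 0.01 ] hi [0.655 0.29  0.06 ] topmid [0.6144 0.1755 0.0564] [133 112  73]
240 uv 223 206 lo [ 0.343 -0.177  0.01 ] hi [ 0.391 -0.115  0.06 ] topmid [ 0.3677 -0.1468  0.0573] [53 41 23]
716 uv 251 297 lo [ 0.55  -0.286  0.01 ] hi [ 0.737 -0.163  0.059] topmid [ 0.6737 -0.2266  0.0559] [73 76 61]
303 uv 135 285 lo [ 0.416 -0.506  0.01 ] hi [ 0.537 -0.465  0.03 ] topmid [ 0.4596 -0.4921  0.0264] [93 84 67]
```

View pics/c9.png

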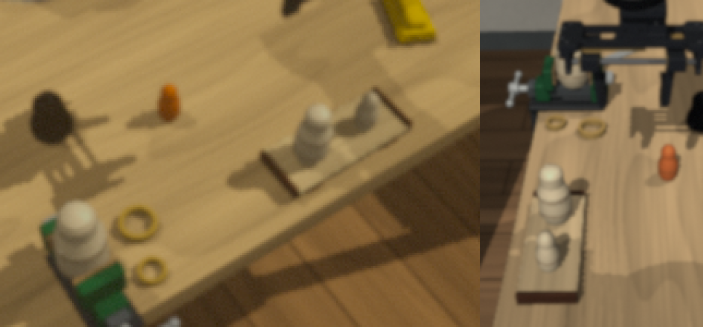

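```bash
python3 -c "
from plant import *
print(sign_off())"
```

```text
the job is handed in; nothing more can be done
None
```

The nesting set is in order and I handed the job in at about 27.7 s of the 112 s allowed. The big top is on the bottom in the vise, and the middle doll with its top is on the board half nearer the vise. The little doll is on the far half. I viewed 10 pictures.

| Check | Measured | Should be |
|---|---|---|
| Big top, crown height | 0.179–0.181 m | 0.178 m |
| Big top, distance off the seat axis | 1–2 mm | under 6 mm |
| Middle top, crown height | 0.121 m | 0.120 m |
| Middle top, distance off the bottom's axis | 1–2 mm | under 6 mm |
| Middle doll, position | (0.610, 0.132) m | (0.6105, 0.1315) m |
| Little doll, position | (0.610, 0.231) m | (0.6105, 0.2315) m |

- **Upright and untouched:** All parts looked upright. The sanding block and bevel square measured within 1–2 mm of their starting places. I only checked the rings by eye in the last picture, and they looked unmoved. I did not move the orange and black look-alikes.
- **Weaker checks:** In the last side view the gripper hid the big top's head, so its final check rests on the scene camera, plus both cameras earlier, right after I placed it. The two cameras differed by 1–3 mm on circle centres, well inside the tolerances.

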